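Open the terminal compartment of an LED driver

TASK

The new LED driver on the grey gear tray has to be wired. Open its terminal compartment: with the fingertips press the orange release tab in and, keeping it pressed, push the dark grey terminal cover straight out of its seat, away from the driver. Only push it, do not grip or lift it and do not force it while it is locked; leave it standing flat on the tray, clear of the driver by at least a finger's width and wholly on the tray, and leave the things lying around where they are.

Things in the scene. Friction and masses are not known exactly. Their poses are not given: they have to be found in the camera images.
- driver: White LED driver, 78 mm wide (x), top 25 mm above the bench, fixed on a grey steel tray. Origin: on the bench, on the centre line, under the joint of driver and cover. Its -y axis is outward, the way the cover comes off; z up. Driver: y = 0 to +112 mm. Seat under the cover: y = 0 to -62 mm, with rails and a green terminal block up to 22 mm above the bench.
- cover: Loose dark grey terminal cover: a hood 78 mm wide (x), 70 mm long (y), 36 mm high, 0.12 kg, open below. Origin: centre of its underside, axes as the driver's; seated, it lies at y = -35.5 mm, z = 3 mm in the driver's frame. It runs in grooves and can only slide outward (-y), freely once unlocked, 1.5 mm of play while locked; it has left the grooves after about 62 mm.
- cover_face (a point): The face to push: centre of the visible part of the cover's flat upright inner end face, which looks at the driver and tab. The point lies 32 mm above the bench; the face reaches from 25 to 39 mm above the bench and is 76 mm wide. Seated it is 0.5 mm outward of the driver's end. It moves with the cover.
- tab (a joint): Orange sprung release tab, a tongue hinged in a slot in the driver's top, 60 mm inward of the cover: 0 at rest, up to 0.14 rad as its pad is pressed down. Its hook sits behind the cover's inner edge and frees it above 0.085 rad. About 1.5 N starts it, 4 N presses it fully. Let go, it springs back and locks the cover again unless that has slid out 3 mm or more.
- tab_pad (a point): Centre of the top of the tab's ribbed orange pad, 22 mm wide (x), 24 mm long (y), 16 mm inward of the driver's end. At rest 32.5 mm above the bench, its outer end 1.2 mm higher; sinks about 6 mm fully pressed, then nearly level, still above the driver's top. 4 mm gap to the cover's face: a fingertip pressing the pad meets that face as it moves outward at the same height.
- tray_end (a point): Middle of the open outer edge of the fixed grey steel tray, on its top face 3 mm above the bench, 205 mm outward of the driver's origin. The tray is 140 mm wide with 12 mm high lips along both long sides, and reaches 128 mm inward of the driver's origin.
- screwdriver: small red screwdriver, 144 mm long, lying beside the tray; leave it alone
- marker: black marker, 135 mm long, lying beside the tray; leave it alone
- tape: yellow tape roll, 58 mm wide, 19 mm high, lying beyond the open end of the tray; leave it alone
- heat_sink: small aluminium heat sink, 45x45x18 mm, beside the tray; leave it alone
There are look-alikes about, which are no part of the job. There is more than one size of the cover; the one meant has the size given above.

How it is judged:
On the way, in this order (a step that is already met when the one before it is completed fails the run):
1. the tab is pressed in far enough to unlock while the cover is still seated (value of joint tab above 0.085 rad and contact force between the fingers and driver above 0.3 N and y of cover in the frame of driver above -0.0395 m), for 0.02 s.
2. the cover has been pushed half out of its grooves, flat on the tray (y of cover in the frame of driver below -0.0655 m and contact force between the fingers and cover above 0.05 N).
At the end, for the whole second after the job is handed in: The cover stands flat on the tray (within 3 mm and 0.08 rad), at rest, its origin 110 to 172 mm outward of the driver's origin (75 to 136 mm from where it was seated: at least 12 mm clear of the seat and wholly on the tray), and the tab has sprung back (y of cover in the frame of driver between -0.172 and -0.11 m and z of cover in the frame of driver below 0.006 m and angle between cover's own z axis and vertical below 0.08 rad and value of joint tab below 0.03 rad and linear speed of cover below 0.01 m/s); the robot touches nothing.
It fails at once if the cover is lifted (12 mm) or tipped (0.3 rad) (height (world z) of cover above 0.015 m or angle between cover's own z axis and vertical above 0.3 rad).
It fails at once if the cover is gripped or forced (25 N) (contact force between the fingers and cover above 25 N).
It fails at once if a thing lying around is moved by more than 20 mm (distance of any of screwdriver, marker, tape, heat_sink from where it was at the start of the episode above 0.02 m).
It also fails if it takes over 38 s, if anything falls off the work surface, if the arm or the gripper's body presses on something with over 40 N, if the wrist force passes 120 N, or if a joint passes its speed limit or range.

ROBOT

A 6-joint arm with a two-finger parallel gripper is mounted at the origin on a cart in front of the work surface, level with it; the furniture and walls round the work are solid. World frame = base frame: x ahead of the robot, y to its left, z up, the work surface at z = 0. Lengths are in m, angles in rad, forces in N, time in s.
With the tool pointing down it reaches from about 0.25 to 0.775 m from the base axis. Payload 4 kg.
Tool frame: the origin (TCP) lies on the centre line of the jaws, within the pads' length; the fingertips stand 14 mm ahead of it and the grasp point (between the pads) lies 5 mm behind it (robot.tcp_to_tips is the distance from the TCP to the fingertips, in m); z points along the fingers, y is the line along which they close (so a half turn about z gives the same grasp; the last joint's range is limited). The gripper opens to 94 mm and grips with 3 to 60 N. Pads are 16 mm wide; open, the fingers measure 119 mm over their backs; the gripper's body (75 mm by 177 mm) begins 78 mm behind the grasp point.
Start: joints at [1.109, 0.087, 1.371, -0, 1.684, -0.103], TCP at [0.193, 0.515, 0.22] pointing down, gripper open.
Joint ranges: [-3.1, 3.1], [-0.76, 2.03], [0.27, 2.55], [-1.08, 4.22], [0.17, 2.65], [-2.57, 2.57]. Speed limits (rad/s): [2.79, 2.79, 3.14, 3.14, 3.14, 3.14].

INTERFACE

Orientations are given as [roll, pitch, yaw] about the fixed x, y, z axes, in that order (R = Rz(yaw) Ry(pitch) Rx(roll)).
In Python, from bench import robot gives the robot as it stands.
- The arm moves only by the tool carry_out, never from a script. Its argument "increments" is a list of rows, each a list of 3 entries, a list of its own where there are three numbers: the closure in counts, from 0 (fully open) to 255 (shut), then the shift along the tool's x, y, z in mm, then the turn about the tool's z in degrees. In form: [[fingers, [dx, dy, dz], twist], ...]. A call has 1 to 8 rows; each row shifts and turns the commanded pose from where the row before left it, along the tool's axes as they then stand; what a row does not reach is not made up. A row lasts 1/10 s, in which the tool goes at most 50 mm and 8.59 degrees, less where a joint would pass 70% of its speed; a pose out of reach is approached as far as the arm can. A call with a gripper value outside its range is refused whole. The fingers move at their own pace and stop on an object; the grip force is fixed at half the most. Time passes only in rows, so rows that do not move let the fingers close. It gives the time, the measured TCP pose, the force, the opening and the grip force at its end, in the units of the state.
- robot.get_obs(): the state, without advancing time (a new reading comes with each control period).
- robot.snapshot(name): name is "scene" or "top"; returns the picture (384x512x3 uint8, blue, green, red); there is no depth.
- robot.get_calibration(name): a dict with "vfov" (degrees; the focal length in pixels is half the picture's height over the tangent of half this angle, whatever the lens; pixels are square), "cx", "cy" (the principal point, pixels), "T" (4x4, takes a point from camera to world coordinates). Camera axes: x right, y down, z forward; pixel columns grow to the right and rows downward; lengths in m; the calibration is good to about 2 mm. A picture is of the moment at which its call begins. get_calibration takes no time and is no camera call.
- robot.close_job(): hands the job in; it is judged then, once.
The state is a dict: "time": time; "joint_positions": joint angles; "qvel": joint speeds; "joint_torque": joint torques, N m; "tool_pos": TCP position; "ee_rot": TCP orientation; "wrist_force": force on the tool from outside, world axes, zero at the start; "wrist_torque": the same for the moment, N m; "width": finger opening in m; "finger_force": force on a finger pad.
Only numpy, scipy, OpenCV 4.12 (cv2) and the standard library are available. Lean on these libraries where they do the work, as an engineer would, in place of code of your own. Each camera call takes 0.05 s, during which the arm holds its last target. There are 200 camera calls.

## Working session

There is one attempt and no reset: what is moved stays moved. The work goes in short steps, Python scripts to look and compute and a tool call to move; the robot and the scene stay as the last step left them, time stands still between calls to the robot, and variables do not carry over. Pictures are saved under pics/ and viewed, at most 10 in all, crops included, and the job is handed in when it is done.

Besides the shell and the picture viewer there is one more tool, called after "Request:" by a JSON object that holds its "api" and its "payload", one argument or row to a line. carry_out: Moves the arm, as the interface text tells. Its arguments: {"type":"object","properties":{"increments":{"type":"array","items":{"type":"array"}}},"required":["increments"]}

```bash
mkdir -p pics; ls; python3 - <<'E'
from bench import robot
import cv2
for n in("scene","top"):
    cv2.imwrite(f"pics/{n}0.png",robot.snapshot(n)); print(robot.get_calibration(n))
print(robot.get_obs(),robot.tcp_to_tips)
E
```

```text
pics
{'vfov': 55.37277120808895, 'cx': 255.56283327427838, 'cy': 190.18274642786662, 'T': array([[ 0.63377454, -0.47400102,  0.61127152,  0.00619377],
       [-0.77347065, -0.39707286,  0.49404079, -0.43403337],
       [ 0.00854349, -0.78591105, -0.61828055,  0.57146187],
       [ 0.        ,  0.        ,  0.        ,  1.        ]])}
{'vfov': 47.782670338062175, 'cx': 259.05627193987766, 'cy': 186.01690922411242, 'T': array([[-0.004056  , -0.98103473,  0.19378958,  0.31550099],
       [-0.99960014, -0.00144555, -0.02823949, -0.00364368],
       [ 0.02798406, -0.19382663, -0.9806366 ,  1.0570335 ],
       [ 0.        ,  0.        ,  0.        ,  1.        ]])}
{'time': 0.1, 'joint_positions': array([ 1.10888811e+00,  8.78743898e-02,  1.37207053e+00,  1.08054957e-05,
        1.68360695e+00, -1.03088858e-01]), 'qvel': array([ 1.05872529e-03, -2.07414543e-03, -2.55415336e-03,  5.53177563e-04,
       -1.08356710e-03,  3.21798511e-05]), 'joint_torque': array([ 2.62489317e-03, -3.41253090e+01, -3.03300476e+01,  7.20177172e-02,
        3.04081512e-02, -7.69633539e-05]), 'tool_pos': array([0.19293226, 0.51455987, 0.2184414 ]), 'ee_rot': array([-3.13964494e+00, -2.12297917e-04,  2.78277430e+00]), 'wrist_force': array([0.49710409, 0.56139241, 0.06309555]), 'wrist_torque': array([ 0.00532983, -0.00912478, -0.01081884]), 'finger_force': 0.0, 'width': 0.09425135303615673} 0.014
```

View pics/scene0.png

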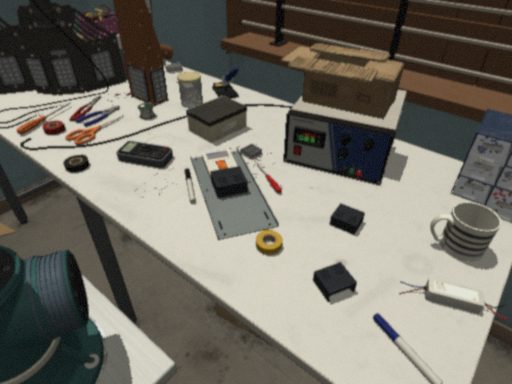

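View pics/top0.png

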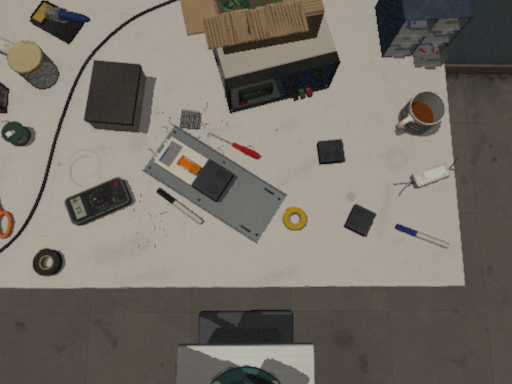

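The cover could be confused with three dark hoods or boxes. In the top view these are the one on the tray with the orange tab at (213,181), a loose one at (331,151) and a loose one at (361,220). The large box at (115,95) is too big. I choose (213,181), since it is seated on the driver on the grey tray. Next I'll check it in a close crop and measure.

```bash
cat > h.py <<'E'
import numpy as np, cv2
from bench import robot
def ray(n,uv):
    c=robot.get_calibration(n);T=c["T"];f=192/np.tan(np.radians(c["vfov"]/2))
    d=T[:3,:3]@np.array([(uv[0]-c["cx"])/f,(uv[1]-c["cy"])/f,1]);return T[:3,3],d
def onz(n,uv,z):
    o,d=ray(n,uv);return o+d*(z-o[2])/d[2]
def proj(n,p):
    c=robot.get_calibration(n);T=c["T"];f=192/np.tan(np.radians(c["vfov"]/2))
    q=T[:3,:3].T@(np.array(p)-T[:3,3]);return np.array([c["cx"]+f*q[0]/q[2],c["cy"]+f*q[1]/q[2]])
E
python3 - <<'E'
from h import *
im=cv2.imread("pics/top0.png");s=cv2.imread("pics/scene0.png")
a=cv2.resize(im[115:250,135:295],None,fx=4.9,fy=4.4,interpolation=cv2.INTER_CUBIC)
a=cv2.resize(im[118:248,135:295],(800,650)[:2] if 0 else (736,598),interpolation=cv2.INTER_CUBIC)
cv2.imwrite("pics/c1.png",a)
b=cv2.resize(s[140:240,180:285],(630,600),interpolation=cv2.INTER_CUBIC);cv2.imwrite("pics/c2.png",b)
for n,i,(x0,y0,x1,y1) in(("top",im,(140,115,295,250)),("scene",s,(180,140,285,245))):
    hsv=cv2.cvtColor(i,cv2.COLOR_BGR2HSV)
    for nm,lo,hi in(("orange",(5,150,120),(20,255,255)),("dark",(0,0,0),(180,255,75)),("grey",(85,10,80),(125,90,170))):
        m=np.zeros(i.shape[:2],np.uint8);m[y0:y1,x0:x1]=cv2.inRange(hsv,lo,hi)[y0:y1,x0:x1]
        cs=sorted(cv2.findContours(m,0,2)[0],key=cv2.contourArea)[-3:]
        for c in cs:
            if cv2.contourArea(c)>25:print(n,nm,cv2.contourArea(c),cv2.minAreaRect(c),cv2.boxPoints(cv2.minAreaRect(c)).round(1).tolist())
E
```

```text
top orange 153.5 ((188.7191162109375, 164.94943237304688), (22.365957260131836, 9.115982055664062), 32.00538635253906) [[176.8000030517578, 162.89999389648438], [181.6999969482422, 155.1999969482422], [200.60000610351562, 167.0], [195.8000030517578, 174.6999969482422]]
top dark 84.0 ((165.3946075439453, 195.33241271972656), (19.85079574584961, 5.367066860198975), 36.02737045288086) [[155.8000030517578, 191.6999969482422], [158.89999389648438, 187.3000030517578], [175.0, 199.0], [171.8000030517578, 203.3000030517578]]
top dark 1076.0 ((213.65382385253906, 180.76922607421875), (35.22346115112305, 33.83671188354492), 33.690067291259766) [[189.60000610351562, 185.10000610351562], [208.39999389648438, 156.89999389648438], [237.6999969482422, 176.5], [218.89999389648438, 204.60000610351562]]
scene orange 44.0 ((221.4000244140625, 164.3000030517578), (8.944271087646484, 6.7082037925720215), 63.43495178222656) [[216.39999389648438, 161.8000030517578], [222.39999389648438, 158.8000030517578], [226.39999389648438, 166.8000030517578], [220.39999389648438, 169.8000030517578]]
scene dark 65.5 ((250.5917510986328, 151.02752685546875), (19.156526565551758, 11.78126335144043), 16.699243545532227) [[239.6999969482422, 153.89999389648438], [243.10000610351562, 142.60000610351562], [261.5, 148.10000610351562], [258.1000061035156, 159.39999389648438]]
scene dark 881.0 ((229.2307586669922, 182.6538543701172), (28.829069137573242, 35.497013092041016), 78.69007110595703) [[209.0, 172.0], [243.8000030517578, 165.0], [249.5, 193.3000030517578], [214.6999969482422, 200.3000030517578]]
```

View pics/c1.png

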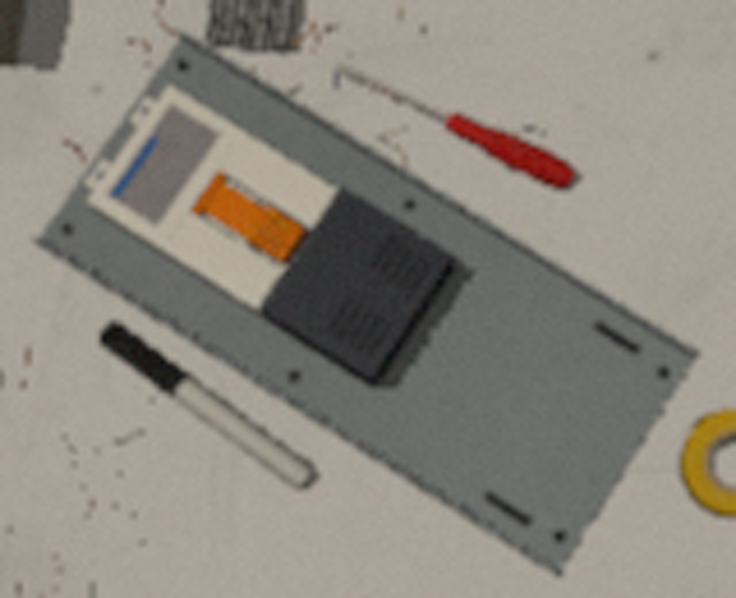

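View pics/c2.png

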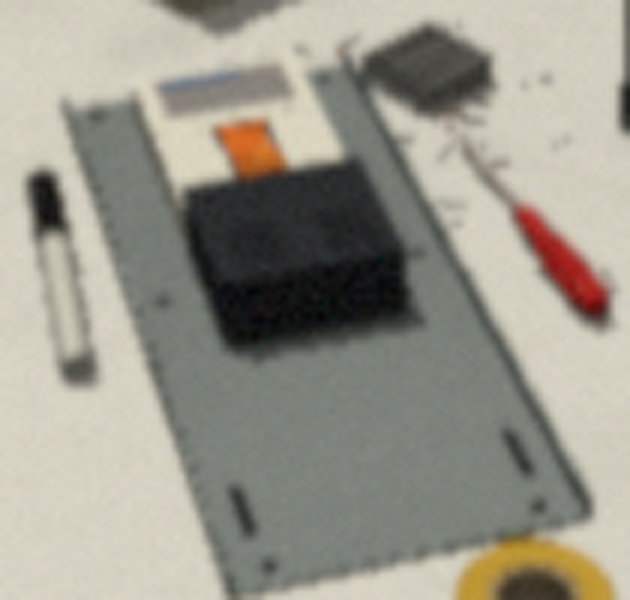

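The crop confirms the choice. The hood sits on the white driver with its inner edge at c1 (342,190)–(263,305), the orange tab ends there at about (290,245), and the tray corners are at (182,38), (38,241), (560,573) and (697,352). Now I'll turn these into world positions.

```bash
cat > m.py <<'E'
from h import *
t=lambda u,v:(135+u*160/736,118+v*130/598)
s=lambda u,v:(180+u/6,140+v/6)
A=[t(182,38),t(38,241),t(560,573),t(697,352)]
P=[onz("top",p,.003+ (.012 if 1 else 0))[:2] for p in A]
if __name__=="__main__":
    print("tray",np.round(P,4).tolist(),"sides",[round(float(np.linalg.norm(P[i]-P[(i+1)%4])),4) for i in range(4)])
    C=[onz("top",t(*p),.039)[:2] for p in((342,190),(263,305),(380,385),(455,262))]
    print("cover",np.round(C,4).tolist(),[round(float(np.linalg.norm(C[i]-C[(i+1)%4])),4) for i in range(4)])
    D=[onz("scene",s(*p),.039)[:2] for p in((360,160),(187,190),(215,278),(405,245))]
    print("cover scene",np.round(D,4).tolist(),[round(float(np.linalg.norm(D[i]-D[(i+1)%4])),4) for i in range(4)])
    ax1=(P[2]-P[1]);ax2=(P[3]-P[0]);c=(C[2]-C[1])+(C[3]-C[0]); d=(D[2]-D[1])+(D[3]-D[0])
    for a in(ax1,ax2,ax1+ax2,c,d):print("ang",round(float(np.degrees(np.arctan2(a[1],a[0]))),2))
    u=ax1/np.linalg.norm(ax1)+ax2/np.linalg.norm(ax2);u/=np.linalg.norm(u);n=np.array([-u[1],u[0]])
    end=onz("top",A[2],.003)[:2]/2+onz("top",A[3],.003)[:2]/2
    print("origin from tray end",end-.205*u,"from cover inner edge top",(C[0]+C[1])/2-.0005*u,"scene",(D[0]+D[1])/2-.0005*u,"centre cover",np.mean(C,0)-.0355*u*1)
    print("u",u,"lat cover/tray",[float(n@x) for x in(np.mean(C,0),np.mean(D,0),np.mean(P,0))])
    for nm,p in(("top",t(290,245)),("scene",s(262,168))):print("pad outer end",nm,onz(nm,p,.0337))
    print([onz("top",t(*p),.0337)[:2].round(4).tolist() for p in((302,235),(278,256))])
E
python3 m.py
```

```text
tray [[0.6737, 0.1775], [0.56, 0.25], [0.3837, -0.0276], [0.5003, -0.1008]] sides [0.1349, 0.3289, 0.1377, 0.3279]
cover [[0.5823, 0.0869], [0.5206, 0.1267], [0.4786, 0.0655], [0.5437, 0.0274]] [0.0734, 0.0742, 0.0754, 0.071]
cover scene [[0.5824, 0.0837], [0.5192, 0.1245], [0.4833, 0.0734], [0.5485, 0.0298]] [0.0752, 0.0625, 0.0784, 0.0637]
ang -122.43
ang -121.93
ang -122.18
ang -123.73
ang -123.57
origin from tray end [0.55262635 0.10864474] from cover inner edge top [0.55172456 0.10724457] scene [0.55104599 0.10456308] centre cover [0.55021452 0.10668533]
u [-0.53255493 -0.84639544] lat cover/tray [0.40888326472443126, 0.4099505554780718, 0.40827800781670676]
pad outer end top [0.55382202 0.1140889  0.0337    ]
pad outer end scene [0.5565487  0.11704815 0.0337    ]
[[0.5592, 0.1079], [0.5479, 0.1202]]
```

The measurements agree: the origin is about (0.552, 0.107) and outward is at -122.2°. The pad is therefore at about (0.560, 0.1205), with tool yaw 57.8° (tool +x inward). I'll turn and close the fingers first.

Request:
{"api": "carry_out", "payload": {
  "increments": [
    [255, [0, 0, 0], 8.5],
    [255, [0, 0, 0], 8.5],
    [255, [0, 0, 0], 8.5],
    [255, [0, 0, 0], 8.5],
    [255, [0, 0, 0], 8.5],
    [255, [0, 0, 0], 8.5],
    [255, [0, 0, 0], 8.5],
    [255, [0, 0, 0], 8.5]
  ]
}}

```text
time: 0.9
tool_pos: [0.193, 0.5147, 0.2188]
ee_rot: [-3.141, 0.001, 1.59]
wrist_force: [0.4, 0.4, -0.2]
width: 0.0336
finger_force: 0.0
```

Request:
{"api": "carry_out", "payload": {
  "increments": [
    [255, [0, 0, 0], 8.5],
    [255, [0, 0, 0], 8.5],
    [255, [0, 0, 0], 8.5],
    [255, [0, 0, 0], 8.1],
    [255, [0, 0, 0], 0],
    [255, [0, 0, 0], 0]
  ]
}}

```text
time: 1.5
tool_pos: [0.1931, 0.5148, 0.2191]
ee_rot: [3.142, 0.001, 1.012]
wrist_force: [-0.5, 0.5, 0.1]
width: 0.0005
finger_force: 0.0
```

Request:
{"api": "carry_out", "payload": {
  "increments": [
    [255, [-9, 33, 0], 0],
    [255, [-9, 33, 0], 0],
    [255, [-9, 33, 0], 0],
    [255, [-9, 33, 0], 0],
    [255, [-9, 33, 0], 0],
    [255, [-9, 33, 0], 0],
    [255, [-9, 33, 0], 0],
    [255, [-9, 33, 0], 0]
  ]
}}

```text
time: 2.3
tool_pos: [0.379, 0.3124, 0.2194]
ee_rot: [-3.142, -0.0, 1.012]
wrist_force: [0.5, 0.5, -0.3]
width: 0.0005
finger_force: 0.0
```

Request:
{"api": "carry_out", "payload": {
  "increments": [
    [255, [-9, 33, 0], 0],
    [255, [-9, 33, 0], 0],
    [255, [-9, 33, 0], 0],
    [255, [-9, 33, 0], 0],
    [255, [-9, 33, 0], 0],
    [255, [-9, 33, 0], 0],
    [255, [-9, 33, 0], 0],
    [255, [-9, 33, 0], 0]
  ]
}}

```text
time: 3.1
tool_pos: [0.5643, 0.1109, 0.2193]
ee_rot: [-3.141, -0.0, 1.012]
wrist_force: [-0.6, 0.3, -0.6]
width: 0.0004
finger_force: 0.0
```

Request:
{"api": "carry_out", "payload": {
  "increments": [
    [255, [0, 0, 25], 0],
    [255, [0, 0, 25], 0],
    [255, [0, 0, 25], 0],
    [255, [0, 0, 25], 0],
    [255, [0, 0, 0], 0],
    [255, [0, 0, 0], 0]
  ]
}}

```text
time: 3.7
tool_pos: [0.5633, 0.1121, 0.1195]
ee_rot: [-3.141, 0.0, 1.011]
wrist_force: [-0.4, 0.7, 0.2]
width: 0.0004
finger_force: 0.0
```

Request:
{"api": "carry_out", "payload": {
  "increments": [
    [255, [5.5, -7, 0], 0],
    [255, [0, 0, 15], 0],
    [255, [0, 0, 15], 0],
    [255, [0, 0, 15], 0],
    [255, [0, 0, 15], 0],
    [255, [0, 0, 0], 0],
    [255, [0, 0, 0], 0]
  ]
}}

```text
time: 4.4
tool_pos: [0.56, 0.1203, 0.0585]
ee_rot: [-3.14, 0.001, 1.009]
wrist_force: [0.6, 0.6, 0.1]
width: 0.0002
finger_force: 0.0
```

```bash
python3 - <<'E'
from h import *
o=robot.get_obs();print(o["tool_pos"])
a=robot.snapshot("top")[118:248,135:295];b=robot.snapshot("scene")[120:220,180:285]
cv2.imwrite("pics/n1.png",np.hstack([cv2.resize(a,(490,398),interpolation=2),cv2.resize(b,(310,398),interpolation=2)]))
b=cv2.resize(b,(630,600),interpolation=2);cv2.imwrite("pics/n2.png",b)
tp=o["tool_pos"]-[0,0,.014];p=proj("scene",tp);print("tip in n2",(p-[180,120])*6, "tip top",proj("top",tp))
E
```

```text
[0.56004202 0.12031169 0.05853052]
tip in n2 [260.88900543 260.75597635] tip top [194.99470042 167.69188916]
```

View pics/n2.png

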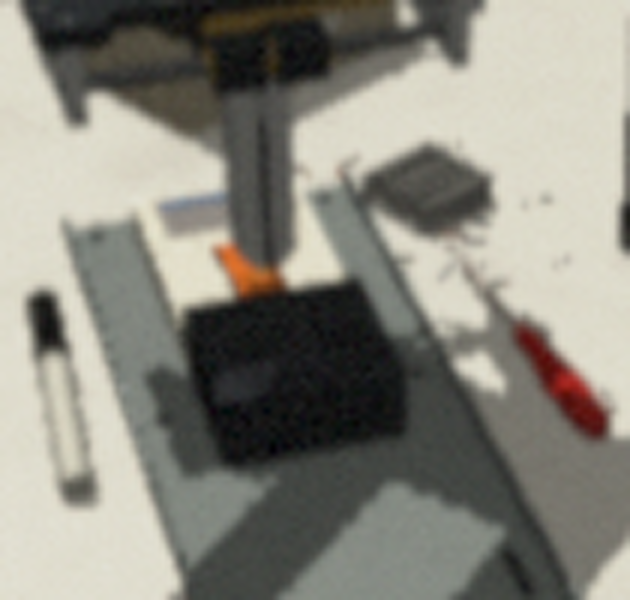

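The closed fingertips at n2 (262,262) stand centred over the orange pad at about (262,283), clear of the cover's inner edge at y≈300. Now I'll press down in steps.

Request:
{"api": "carry_out", "payload": {
  "increments": [
    [255, [0, 0, 6], 0],
    [255, [0, 0, 4], 0],
    [255, [0, 0, 2], 0],
    [255, [0, 0, 1.5], 0],
    [255, [0, 0, 1.5], 0],
    [255, [0, 0, 0], 0]
  ]
}}

```text
time: 5.1
tool_pos: [0.5604, 0.1202, 0.0445]
ee_rot: [3.142, 0.0, 1.009]
wrist_force: [-1.4, -1.9, 2.0]
width: 0.0004
finger_force: 1.0
```

Request:
{"api": "carry_out", "payload": {
  "increments": [
    [255, [0, 0, 1], 0],
    [255, [0, 0, 1], 0],
    [255, [0, 0, 0], 0],
    [255, [0, 0, 0], 0]
  ]
}}

```text
time: 5.5
tool_pos: [0.5606, 0.1203, 0.0426]
ee_rot: [3.141, 0.0, 1.01]
wrist_force: [-0.5, -1.1, 3.4]
width: 0.0006
finger_force: 1.4
```

Request:
{"api": "carry_out", "payload": {
  "increments": [
    [255, [0, 0, 1], 0],
    [255, [0, 0, 0.5], 0],
    [255, [0, 0, 0], 0],
    [255, [0, 0, 0], 0]
  ]
}}

```text
time: 5.9
tool_pos: [0.5606, 0.1203, 0.0412]
ee_rot: [3.141, 0.0, 1.01]
wrist_force: [-1.1, -2.0, 4.2]
width: 0.0004
finger_force: 2.0
```

The tab is nearly fully pressed (4.2 N). Next I'll move outward slowly and watch the horizontal force.

Request:
{"api": "carry_out", "payload": {
  "increments": [
    [255, [-1.5, 0, 0], 0],
    [255, [-1.5, 0, 0], 0],
    [255, [-1.5, 0, 0], 0],
    [255, [-1.5, 0, 0], 0],
    [255, [-1, 0, 0], 0],
    [255, [-1, 0, 0], 0],
    [255, [0, 0, 0], 0]
  ]
}}

```text
time: 6.6
tool_pos: [0.5565, 0.1138, 0.0412]
ee_rot: [3.141, -0.001, 1.009]
wrist_force: [1.3, 3.6, 3.7]
width: 0.0006
finger_force: 2.0
```

Request:
{"api": "carry_out", "payload": {
  "increments": [
    [255, [-1, 0, 0], 0],
    [255, [-1, 0, 0], 0],
    [255, [-1, 0, 0], 0],
    [255, [0, 0, 0], 0]
  ]
}}

```text
time: 7.0
tool_pos: [0.5545, 0.1109, 0.0409]
ee_rot: [-3.141, 0.0, 1.009]
wrist_force: [1.7, 3.6, 3.5]
width: 0.0004
finger_force: 1.8
```

Request:
{"api": "carry_out", "payload": {
  "increments": [
    [255, [-1, 0, 0], 0],
    [255, [-1, 0, 0], 0],
    [255, [-1, 0, 0], 0],
    [255, [-1, 0, 0], 0],
    [255, [0, 0, 0], 0]
  ]
}}

```text
time: 7.5
tool_pos: [0.5522, 0.1075, 0.0409]
ee_rot: [-3.141, 0.0, 1.009]
wrist_force: [1.9, 0.6, 3.2]
width: 0.0001
finger_force: 1.6
```

```bash
python3 - <<'E'
from h import *
o=robot.get_obs();print(o["tool_pos"],o["wrist_force"])
b=robot.snapshot("scene")[120:220,180:285]
b=cv2.resize(b,(630,600),interpolation=2);cv2.imwrite("pics/n3.png",b)
E
```

```text
[0.55224694 0.10751995 0.04085542] [1.88081823 0.59803381 3.21384446]
```

View pics/n3.png

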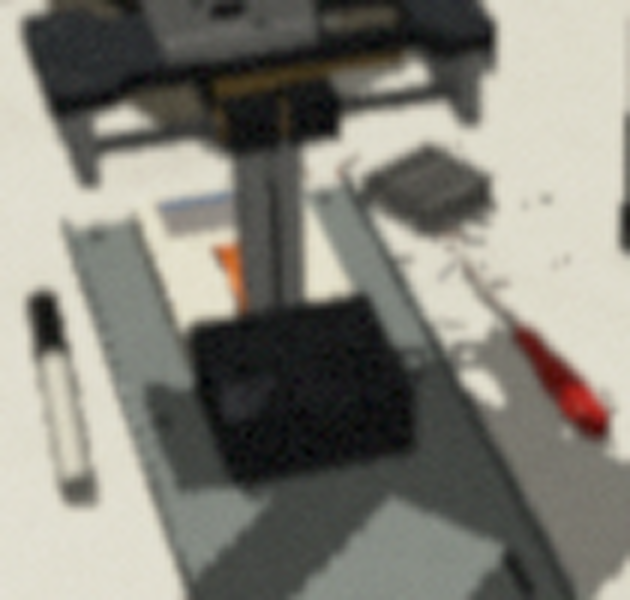

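The cover has slid out: its lower edge went from n2 y≈467 to 487, with the fingers against its face and no force build-up. I'll keep pushing gently.

Request:
{"api": "carry_out", "payload": {
  "increments": [
    [255, [-3, 0, 0], 0],
    [255, [-4, 0, 0], 0],
    [255, [-4, 0, 0], 0],
    [255, [-4, 0, 0], 0],
    [255, [-4, 0, 0], 0],
    [255, [-4, 0, 0], 0],
    [255, [-4, 0, 0], 0],
    [255, [-3, 0, 0], 0]
  ]
}}

```text
time: 8.35
tool_pos: [0.5358, 0.0817, 0.0405]
ee_rot: [-3.141, 0.001, 1.009]
wrist_force: [-0.2, 0.0, -0.4]
width: 0.0003
finger_force: 0.2
```

Request:
{"api": "carry_out", "payload": {
  "increments": [
    [255, [-3, 0, 0], 0],
    [255, [-4, 0, 0], 0],
    [255, [-4, 0, 0], 0],
    [255, [-4, 0, 0], 0],
    [255, [-4, 0, 0], 0],
    [255, [-4, 0, 0], 0],
    [255, [-4, 0, 0], 0],
    [255, [-3, 0, 0], 0]
  ]
}}

```text
time: 9.15
tool_pos: [0.5204, 0.0566, 0.041]
ee_rot: [3.142, -0.0, 1.009]
wrist_force: [0.7, 1.4, -0.3]
width: 0.0007
finger_force: 0.2
```

```bash
python3 - <<'E'
from h import *
o=robot.get_obs();print(o["tool_pos"],o["wrist_force"])
a=robot.snapshot("top")[118:248,135:295];b=robot.snapshot("scene")[130:250,180:285]
cv2.imwrite("pics/n4.png",np.hstack([cv2.resize(a,(400,325),interpolation=2),cv2.resize(b,(284,325),interpolation=2)]))
E
```

```text
[0.52039351 0.05663691 0.0410118 ] [ 0.72124915  1.39651113 -0.32232677]
```

View pics/n4.png

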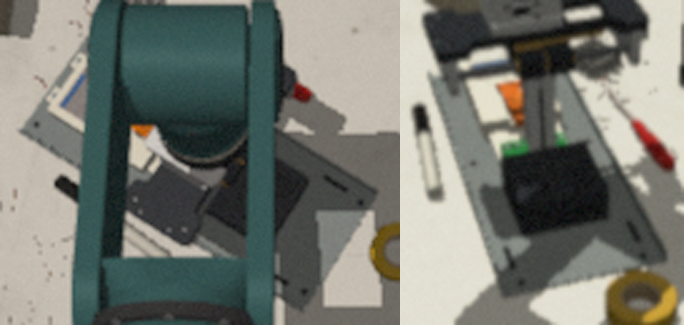

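The cover is flat and straight on the tray, with its origin at about -102 mm, the green block showing and the tab sprung back. I'll push about 37 mm more.

Request:
{"api": "carry_out", "payload": {
  "increments": [
    [255, [-4, 0, 0], 0],
    [255, [-5, 0, 0], 0],
    [255, [-5, 0, 0], 0],
    [255, [-5, 0, 0], 0],
    [255, [-5, 0, 0], 0],
    [255, [-5, 0, 0], 0],
    [255, [-5, 0, 0], 0],
    [255, [-3, 0, 0], 0]
  ]
}}

```text
time: 10.05
tool_pos: [0.5007, 0.0252, 0.0411]
ee_rot: [3.141, -0.0, 1.009]
wrist_force: [0.9, 1.1, 0.2]
width: 0.0005
finger_force: 0.5
```

Request:
{"api": "carry_out", "payload": {
  "increments": [
    [255, [0, 0, 0], 0],
    [255, [5, 0, 0], 0],
    [255, [5, 0, -5], 0],
    [255, [0, 0, -20], 0],
    [255, [0, 0, -30], 0],
    [255, [0, 0, -40], 0],
    [255, [0, 0, -40], 0],
    [255, [0, 0, 0], 0]
  ]
}}

```text
time: 10.85
tool_pos: [0.5101, 0.0345, 0.1835]
ee_rot: [3.13, -0.007, 1.01]
wrist_force: [-0.2, 0.4, -0.6]
width: 0.0005
finger_force: 0.0
```

Request:
{"api": "carry_out", "payload": {
  "increments": [
    [255, [10, -30, 0], 0],
    [255, [10, -35, 0], 0],
    [255, [10, -35, 0], 0],
    [255, [10, -35, 0], 0],
    [255, [10, -35, 0], 0],
    [255, [10, -35, 0], 0],
    [255, [10, -35, 0], 0],
    [255, [10, -35, 0], 0]
  ]
}}

```text
time: 11.65
tool_pos: [0.3145, 0.2493, 0.1755]
ee_rot: [-3.141, 0.0, 1.01]
wrist_force: [0.1, -0.1, 0.9]
width: 0.0009
finger_force: 0.0
```

```bash
python3 - <<'E'
from h import *
o=robot.get_obs();print(o["tool_pos"],o["wrist_force"])
T=robot.snapshot("top");S=robot.snapshot("scene");cv2.imwrite("pics/tf.png",T);a=T[118:248,135:295];b=S[130:250,180:285]
cv2.imwrite("pics/n5.png",np.hstack([cv2.resize(a,(490,398),interpolation=2),cv2.resize(b,(310,398),interpolation=2)]))
m=np.zeros(T.shape[:2],np.uint8);m[150:260,195:285]=cv2.inRange(cv2.cvtColor(T,40),(0,0,0),(180,255,75))[150:260,195:285]
c=max(cv2.findContours(m,0,2)[0],key=cv2.contourArea);r=cv2.minAreaRect(c);print(r)
p=onz("top",r[0],.035)[:2];u=np.array([-.5326,-.8464]);d=p-[.5519,.107];print("cover y",-d@u,"lat",d@[u[1],-u[0]])
E
```

```text
[0.31454879 0.24927248 0.17553342] [ 0.14839397 -0.14516664  0.88872148]
((251.84271240234375, 204.65170288085938), (32.85993576049805, 33.495933532714844), 32.00538635253906)
cover y -0.14630776480693694 lat 0.0021290566757006524
```

View pics/n5.png

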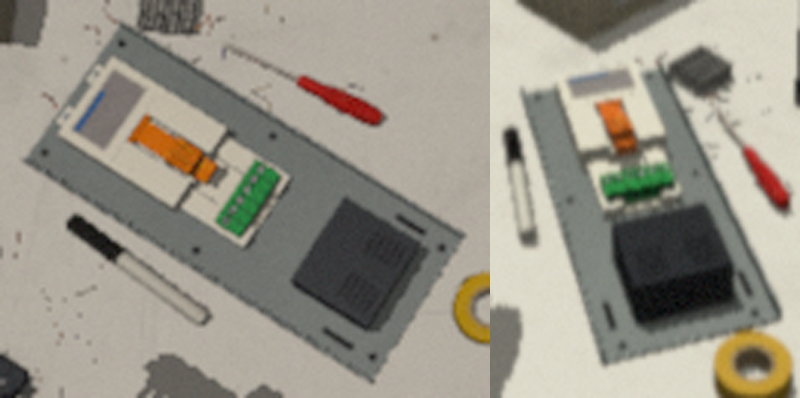

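The cover at n5 (360,262) stands flat on the tray at y ≈ -143 mm, clear of the seat and inside the tray end. The tab is up, the other things are untouched and the arm is clear, so I'll hand in.

```bash
python3 -c "
from bench import robot
print(robot.close_job())"
```

```text
the job is handed in; nothing more can be done
None
```

The tab was pressed, the cover was pushed straight out to about 145 mm from the driver's origin and stands flat on the tray, nothing else was moved, and the job is handed in; no verdict was shown.

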